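# Release the tube holder from the bench shaker

## Task

Swing the shaker's hood up past its balance point so that it stays open by itself, then slacken the hold-down knob, which has a left-hand thread: it loosens clockwise seen from above, and the usual direction only tightens it. When its washer has risen clear of the lips of the forked tube holder, pull the holder forward out from under it, set it down gently and upright on the bare worktop, and leave the hood open. Do not disturb the slide box, the dropper bottle, the coverslip box or the pipette.

Things in the scene. Friction and masses are not known exactly. Their poses are not given: they have to be found in the camera images.
- hood (a joint): Hinge of the shaker's white hood, a cover 225 mm deep, 160 wide, 80 high, open below, clear window on top; it hides knob and holder. 0 = shut, grows as the front swings up and back, 1.75 rad = open stop. 0.35 kg, lightly damped. Falls shut below its balance point at 1.1 to 1.2 rad; past 1.3 rad it sinks gently open to its stop and stays.
- hood_hinge (a point): Middle of the hood's hinge line, 72 mm above the worktop, fixed to the shaker. x points from the shaker's front to its back, z up; the hinge line runs along y. The handle moves in an arc about this line.
- shaker: The shaker: fixed white base, 240 mm deep (x), 170 wide (y), with a flat grey deck 70 mm above the worktop. Origin on the worktop under its middle; x points to its back, z up. The hood's hinge line is at x = +110 mm, the knob's axis at x = +30 mm, y = 0.
- hood_handle (a point): Centre of the hood's steel handle bar: 10 mm thick, 84 mm long along y, 40 mm off the hood's front face on a post at each end. Hood shut: x = -265, z = +50 mm from hood_hinge, 122 mm above the worktop; the hood's top edge is 30 mm above the bar. Pinch it from above, one finger between bar and hood; the bar turns between the fingers as the hood rises.
- knob (a joint): Turning of the hold-down knob on its left-hand thread, vertical axis. Grows clockwise seen from above (loosening): 0 = tight against its stop, 3.5 rad = end stop. Starts between 0 and 0.25. The washer under it rises 2 mm per rad and clears the holder's lips from about 2.1 rad. Stiff, about 0.12 N m; stays where it is left.
- knob_grip (a point): Centre of the knob's black grip bar, on the turning axis: 66 mm long along x, 14 mm thick along y, 30 mm high (15 above and below this point); z up. Turns and rises with the knob. The steel washer under it is 40 mm across, its top 27 mm below this point.
- holder_grip (a point): Centre of the upright grip fin on the loose metal tube holder (0.2 to 0.42 kg): fin 38 mm long along x, 12 mm thick along y, its top 18 mm above this point. z up; 47 mm above the holder's underside. Clamped, it is 84 mm in front of the knob's axis and x is the shaker's x. The holder is 161 mm long in x, 70 wide, with 20 mm thick plate reaching 46 mm in front of this point.
- holder_foot (a point): Point on the tube holder's underside, near its centre of mass; axes as holder_grip. 70 mm above the worktop while clamped, 0 when the holder stands on the worktop. The worktop (z = 0) in front of the microscope, x 0.38 to 0.54 and y -0.08 to 0.14, is free.
- holder_lip (a point): Middle between the ends of the holder's two fork arms, on the underside, 115 mm behind the fin. The arms, 14 mm thick and 15 mm apart, pass the fixed 10 mm stud under the washer; a 4.5 mm high lip at their ends hooks behind the washer. With the washer above the lips, the holder slides forward on the deck; after 52 mm or more it is clear of the washer and can be lifted.
- slide_box: Blue slide box, 90 x 64 x 34 mm, loose on the worktop to the left; bystander. Origin at the centre of its underside.
- dropper_bottle: Small dropper bottle, 24 mm across, 56 mm high, loose on the worktop in front of the microscope; bystander. Origin at the centre of its underside.
- pipette: Pipette lying on the worktop, 211 x 28 x 26 mm, far left; bystander. Origin at the middle of its underside.
- coverslips: Small box of coverslips, white with a yellow top, 32 x 28 x 14 mm, loose on the worktop in front of the microscope; bystander. Origin at the centre of its underside.

How it is judged:
By the outcome, as a careful person would: the job done as asked, in the order asked, and still so for the second after the job is handed in, with the robot touching nothing.
It also fails if it takes over 72 s, if anything falls off the work surface, if the arm or the gripper's body presses on something with over 40 N, if the wrist force passes 120 N, or if a joint passes its speed limit or range.

## Robot

A 6-joint arm with a two-finger parallel gripper is mounted at the origin on a cart in front of the work surface, level with it; the furniture and walls round the work are solid. World frame = base frame: x ahead of the robot, y to its left, z up, the work surface at z = 0. Lengths are in m, angles in rad, forces in N, time in s.
With the tool pointing down it reaches from about 0.35 to 0.725 m from the base axis. Payload 4.3 kg.
Tool frame: the origin (TCP) lies at the very end of the fingers, on their centre line; the grasp point (between the pads) lies 19 mm behind it (manip.tcp_to_grasp is the distance from the TCP to the grasp point, in m); z points along the fingers, y is the line along which they close (so a half turn about z gives the same grasp; the last joint's range is limited). The gripper opens to 85 mm and grips with 20 to 120 N. Pads are 22 mm wide; open, the fingers measure 114 mm over their backs; the gripper's body (76 mm by 85 mm) begins 54 mm behind the grasp point. The pads swing forward as they close: fully open they stand 13 mm farther back than shut.
Start: joints at [-1.402, 0.377, 0.081, 1.274, 0, 1.46], TCP at [0.158, -0.553, 0.231] pointing down, gripper open.
Joint ranges: [-2.72, 2.72], [-0.84, 1.66], [-1.02, 1.22], [-1.77, 2.12], [-1.37, 1.28], [-3.14, 3.14]. Speed limits (rad/s): [2.57, 2.57, 3.14, 3.14, 3.14, 3.14].

## Interface

Orientations are given as a unit quaternion [x, y, z, w].
In Python, from station import state, vision, sign_off, manip gives the robot as it stands.
- The arm moves only by the tool send_rows, never from a script. Its argument "deltas" is a list of rows, each a list of 7 numbers: the shift along the tool's x, y, z in cm, then the turn, a rotation vector about the tool's x, y, z in degrees, then the closure in counts, from 0 (fully open) to 255 (shut). In form: [[x, y, z, ax, ay, az, grip], ...]. A call has 1 to 8 rows; each row is the pose to reach, as a shift and turn from the pose commanded when the call began, along the tool's axes at that moment; what a row does not reach only later rows make up. A row lasts 1/12 s, in which the tool goes at most 41.7 mm and 7.16 degrees, less where a joint would pass 70% of its speed; a pose out of reach is approached as far as the arm can. A call with a gripper value outside its range is refused whole. The fingers move at their own pace and stop on an object; "squeeze" is the grip in N (left out, the last holds). Time passes only in rows, so rows that repeat a pose let the fingers close. It gives the time, the measured TCP pose, the force, the opening and the grip force at its end, in the units of the state.
- state(): the state, without advancing time (a new reading comes with each control period).
- vision.capture(name): name is "scene" or "top"; returns a dict with "image" (400x640x3 uint8, red, green, blue), "K" (3x3 intrinsics, pixels), "D" ([k1, k2, p1, p2, k3] as OpenCV has them; the pictures are not rectified), "R" (3x3) and "t" (3): a world point X has camera coordinates R X + t. Camera axes: x right, y down, z forward; pixel columns grow to the right and rows downward; lengths in m; the calibration is good to about 2 mm. A picture is of the moment at which its call begins. There is no depth.
- sign_off(): hands the job in; it is judged then, once.
The state is a dict: "clock": time; "joints": joint angles; "joint_vel": joint speeds; "effort": joint torques, N m; "tcp_pos": TCP position; "eef_rot": TCP orientation; "contact_force": force on the tool from outside, world axes, zero at the start; "moment": the same for the moment, N m; "width": finger opening in m; "gripper_force": force on a finger pad.
Only numpy, scipy, OpenCV 4.12 (cv2) and the standard library are available. Lean on these libraries where they do the work, as an engineer would, in place of code of your own. Each camera call takes 0.05 s, during which the arm holds its last target. There are 200 camera calls.

## Working session

There is one attempt and no reset: what is moved stays moved. The work goes in short steps, Python scripts to look and compute and a tool call to move; the robot and the scene stay as the last step left them, time stands still between calls to the robot, and variables do not carry over. Pictures are saved under pics/ and viewed, at most 10 in all, crops included, and the job is handed in when it is done.

Besides the shell and the picture viewer there is one more tool, called after "Request:" in YAML: its name, and indented under it one key for each argument. send_rows: Moves the arm, as the interface text tells. Its arguments: {"type":"object","properties":{"deltas":{"type":"array","items":{"type":"array","items":{"type":"number"}}},"squeeze":{"type":"number"}},"required":["deltas"]}

```bash
mkdir -p pics; ls
python3 - <<'E'
from station import state, vision, manip
import cv2
print(state()); print(manip.tcp_to_grasp)
for n in("scene","top"):
    c=vision.capture(n); cv2.imwrite(f"pics/{n}0.png",c["image"][:,:,::-1]); print(n,c["K"],c["D"],c["R"],c["t"])
E
```

```text
pics
{'clock': 0.0, 'joints': array([-1.40230008e+00,  3.78088591e-01,  7.96364817e-02,  1.27436451e+00,
        9.72396003e-06,  1.46050188e+00]), 'joint_vel': array([-9.87182029e-04,  2.80332012e-05,  7.23115980e-05,  5.99020631e-05,
       -5.54697191e-04,  1.45439553e-03]), 'effort': array([-3.54374397e-04, -4.63609850e+01,  2.69871247e+01,  2.09313881e-02,
       -2.47211574e-04, -5.61029452e-06]), 'tcp_pos': array([ 0.15814061, -0.5521644 ,  0.23035037]), 'eef_rot': array([ 9.90299686e-01,  1.38944272e-01, -2.45320145e-05, -1.00985715e-03]), 'contact_force': array([ 0.40401766,  0.78006342, -0.07287213]), 'moment': array([ 0.0096002 , -0.03501717, -0.01786688]), 'gripper_force': 0.0, 'width': 0.08546573201455177}
0.0187
scene [[419.27241948   0.         313.4574364 ]
 [  0.         419.27241948 201.34458089]
 [  0.           0.           1.        ]] [-0.00398888  0.          0.          0.          0.        ] [[-0.43764468 -0.89912945 -0.00577561]
 [-0.3648399   0.1834467  -0.91281935]
 [ 0.82180228 -0.39738336 -0.40832277]] [0.24811612 0.31955723 0.71512639]
top [[424.39108438   0.         319.53114452]
 [  0.         424.39108438 196.3495949 ]
 [  0.           0.           1.        ]] [0.03630323 0.         0.         0.         0.        ] [[ 0.02829534 -0.99916404  0.02950584]
 [-0.9803509  -0.03350318 -0.19439558]
 [ 0.19522161 -0.02342559 -0.98047935]] [-0.02274116  0.55041181  1.16818435]
```

View pics/scene0.png

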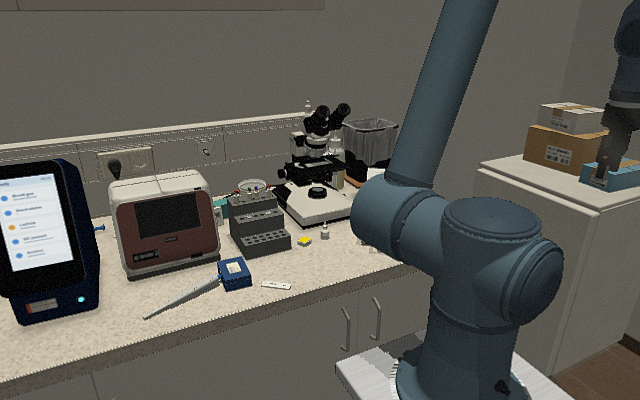

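View pics/top0.png

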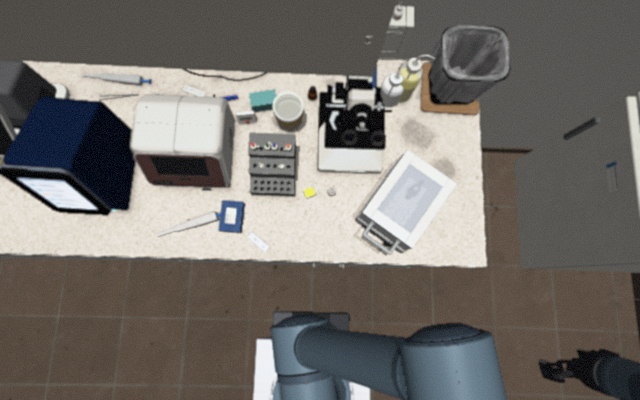

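The scene view shows the bench with the shaker hidden behind the arm. The top view shows the hood at about (357–455, 150–250) with its handle near (381,240). It also shows the slide box at (231,216), the bottle at (332,191) and the coverslips at (310,192). I'll zoom in on the hood.

```bash
cat > h.py <<'E'
import numpy as np, cv2
from station import state, vision, manip
from scipy.spatial.transform import Rotation as Ro
def ray(c,uv):
    p=cv2.undistortPoints(np.array([[uv]],float),c["K"],c["D"]).ravel()
    R=np.array(c["R"]);t=np.array(c["t"]); return -R.T@t, R.T@np.array([p[0],p[1],1])
def at_z(c,uv,z):
    o,d=ray(c,uv); return o+d*(z-o[2])/d[2]
def proj(c,X):
    R=np.array(c["R"]); return cv2.projectPoints(np.atleast_2d(np.array(X,float)),cv2.Rodrigues(R)[0],np.array(c["t"]),c["K"],np.array(c["D"]))[0].reshape(-1,2)
def crop(c,box,s,fn):
    x0,y0,x1,y1=box; im=c["image"][y0:y1,x0:x1,::-1]
    cv2.imwrite(fn,cv2.resize(im,None,fx=s,fy=s,interpolation=cv2.INTER_CUBIC))
E
python3 - <<'E'
from h import *
c=vision.capture("top"); crop(c,(345,140,465,260),5,"pics/hood.png")
E
```

```text
(no output)
```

View pics/hood.png

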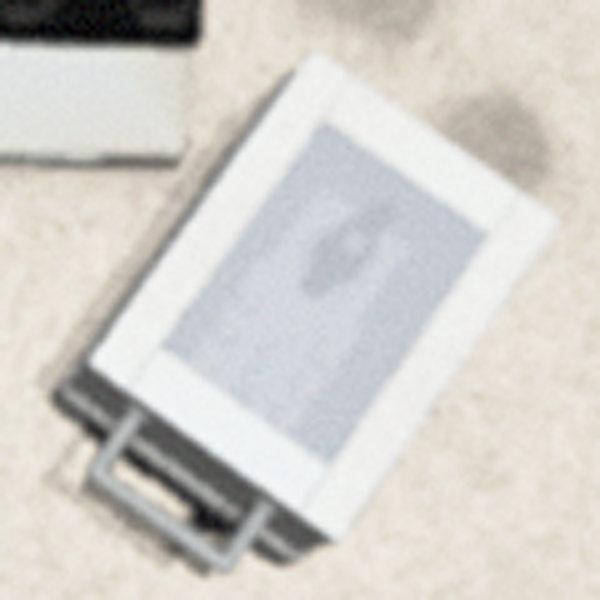

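The crop shows hood top corners at about (90,365), (335,545), (558,215) and (318,55) in crop pixels. The handle bar runs from (97,470) to (225,568). I'll fit the shaker's pose to these points.

```bash
cat > fit.py <<'E'
from h import *
from scipy.optimize import least_squares
c=vision.capture("top")
px=np.array([[90,365],[335,545],[558,215],[318,55],[97,470],[225,568]],float)
px=(px+.5)/5-.5+[345,140]
L=np.array([[-.115,.08,.152],[-.115,-.08,.152],[.11,-.08,.152],[.11,.08,.152],[-.155,.042,.122],[-.155,-.042,.122]])
def W(p,L):
    L=np.atleast_2d(L); R=Ro.from_euler('z',p[2]).as_matrix(); return L@R.T+[p[0],p[1],0]
r=least_squares(lambda p:(proj(c,W(p,L))-px).ravel(),[.55,-.2,-.5])
print(r.x,np.degrees(r.x[2])); print((proj(c,W(r.x,L))-px).round(2))
np.save("shaker.npy",r.x)
for n,l in dict(handle=[-.155,0,.122],hinge=[.11,0,.072],knob=[.03,0,.1],fin=[-.054,0,.117]).items(): print(n,W(r.x,l).round(4))
E
python3 fit.py
python3 - <<'E'
from h import *
c=vision.capture("top")
print(at_z(c,(332,191),.056),at_z(c,(310,192),.014),at_z(c,(350,170),.03))
E
```

```text
[ 0.53926213 -0.24580766 -0.60383794] -34.59736537589299
[[-1.21  0.58]
 [ 0.19  0.89]
 [ 2.14 -0.99]
 [ 0.7  -3.14]
 [-1.01  1.56]
 [-0.76  0.74]]
handle [[ 0.4117 -0.1578  0.122 ]]
hinge [[ 0.6298 -0.3083  0.072 ]]
knob [[ 0.564  -0.2628  0.1   ]]
fin [[ 0.4948 -0.2151  0.117 ]]
[ 0.56749321 -0.04105639  0.056     ] [0.57113563 0.02227001 0.014     ] [ 0.63886544 -0.0946992   0.03      ]
```

```bash
cat >> h.py <<'E'
SH=None
def W(p,L):
    L=np.atleast_2d(L); R=Ro.from_euler('z',p[2]).as_matrix(); return L@R.T+[p[0],p[1],0]
def down(yaw_y):  # tool down, tool y at world angle yaw_y
    y=np.array([np.cos(yaw_y),np.sin(yaw_y),0]); z=np.array([0,0,-1.]); return Ro.from_matrix(np.c_[np.cross(y,z),y,z])
def rel(pos,R,p0=None,R0=None):
    s=state(); p0=s["tcp_pos"] if p0 is None else p0; R0=Ro.from_quat(s["eef_rot"]) if R0 is None else R0
    return np.r_[R0.inv().apply(np.array(pos)-p0)*100,(R0.inv()*R).as_rotvec(degrees=True)].round(2)
E
python3 - <<'E'
from h import *
from scipy.optimize import least_squares
c=vision.capture("top")
px=np.array([[90,365],[335,545],[558,215],[318,55],[97,470],[225,568]],float)
px=(px+.5)/5-.5+[345,140]
def L(b): return np.array([[-.115,.08,.152],[-.115,-.08,.152],[b,-.08,.152],[b,.08,.152],[-.155,.039,.124],[-.155,-.039,.124]])
r=least_squares(lambda p:(proj(c,W(p,L(p[3])))-px).ravel(),[.55,-.2,-.5,.11])
p=r.x; print(p,np.degrees(p[2])); print((proj(c,W(p,L(p[3])))-px).round(2))
np.save("shaker.npy",p[:3])
for n,l in dict(handle=[-.155,0,.122],hinge=[.11,0,.072],knob=[.03,0,.1],fin=[-.054,0,.117]).items(): print(n,W(p[:3],l).round(4))
h=W(p[:3],[-.155,0,.122])[0]; R=down(p[2])
print(rel([*h[:2],.24],R), rel([*h[:2],.107],R,np.r_[h[:2],.24],R))
R2=down(p[2]+np.pi);print(rel([*h[:2],.24],R2))
E
```

```text
[ 0.54170363 -0.2475212  -0.60405462  0.09994623] -34.609780207334246
[[-0.56 -0.32]
 [ 0.82 -0.03]
 [ 0.73  1.09]
 [-0.73 -1.14]
 [ 0.64  1.25]
 [-0.92 -0.89]]
handle [[ 0.4141 -0.1595  0.122 ]]
hinge [[ 0.6322 -0.31    0.072 ]]
knob [[ 0.5664 -0.2646  0.1   ]]
fin [[ 0.4973 -0.2169  0.117 ]]
[ 3.542e+01 -3.075e+01 -8.800e-01 -3.000e-02 -1.000e-02 -3.942e+01] [ 0.   0.  13.3  0.   0.   0. ]
[ 3.5420e+01 -3.0750e+01 -8.8000e-01 -2.0000e-02  4.0000e-02  1.4058e+02]
```

Request:
send_rows:
  deltas:
    - [4, -3.5, -0.5, 0, 0, -5, 60]
    - [8, -7, -0.9, 0, 0, -10, 120]
    - [12, -10.5, -0.9, 0, 0, -15, 165]
    - [16, -14, -0.9, 0, 0, -20, 165]
    - [19.5, -17, -0.9, 0, 0, -25, 165]
    - [23, -20, -0.9, 0, 0, -29, 165]
    - [26, -22.5, -0.9, 0, 0, -33, 165]
    - [28, -24.3, -0.9, 0, 0, -36, 165]
  squeeze: 40

```text
clock: 0.97
tcp_pos: [0.3406, -0.272, 0.2405]
eef_rot: [0.898, 0.439, 0.0, 0.0]
contact_force: [0.8, -0.9, 0.7]
width: 0.0298
gripper_force: 0.0
```

Run:
```python
from h import *
p=np.load("shaker.npy"); h=W(p,[-.155,0,0])[0]; s=state(); print(s["width"],s["joints"].round(2),s["tcp_pos"])
print(rel([*h[:2],.20],down(p[2])))
```

```text
0.029795252484863588 [-0.82  0.09 -0.26  1.21  0.    1.41] [ 0.34062248 -0.27199183  0.24047006]
[13.39 -1.11  4.05  0.05  0.   -3.27]
```

Request:
send_rows:
  deltas:
    - [4, -0.5, 0, 0, 0, -2, 165]
    - [8, -0.8, 0, 0, 0, -3.3, 165]
    - [11, -1.1, 1, 0, 0, -3.3, 165]
    - [12.9, -1.1, 2.5, 0, 0, -3.3, 165]
    - [12.9, -1.1, 3.5, 0, 0, -3.3, 165]
    - [12.9, -1.1, 3.5, 0, 0, -3.3, 165]

```text
clock: 1.47
tcp_pos: [0.41, -0.1635, 0.2034]
eef_rot: [0.885, 0.465, -0.001, -0.001]
contact_force: [-1.6, 0.8, -0.1]
width: 0.0303
gripper_force: 0.0
```

Run:
```python
from h import *
p=np.load("shaker.npy"); h=W(p,[-.155,0,0])[0]; s=state(); print(s["joints"].round(2),s["tcp_pos"])
print(rel([*h[:2],.107],down(p[2])))
c=vision.capture("top"); crop(c,(345,170,445,270),6,"pics/h1.png")
```

```text
[-0.52  0.12 -0.33  1.12 -0.    1.65] [ 0.40999019 -0.16351851  0.20338567]
[ 0.57  0.15  9.64 -0.2   0.03  0.05]
```

View pics/h1.png

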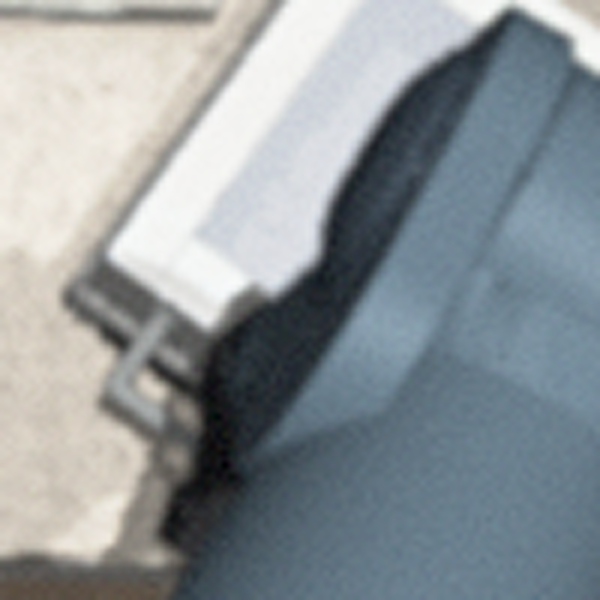

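The arm hides part of the hood, but the handle's left end is visible at crop (120,385), to the left of the gripper as planned. I'll descend and watch the force.

Request:
send_rows:
  deltas:
    - [0.5, 0, 2, 0, 0, 0, 165]
    - [0.5, 0, 3.5, 0, 0, 0, 165]
    - [0.5, 0, 4.5, 0, 0, 0, 165]
    - [0.5, 0, 5.5, 0, 0, 0, 165]
    - [0.5, 0, 6, 0, 0, 0, 165]

```text
clock: 1.93
tcp_pos: [0.4131, -0.1619, 0.145]
eef_rot: [0.886, 0.463, -0.0, -0.0]
contact_force: [0.4, 0.2, 0.8]
width: 0.0297
gripper_force: 0.0
```

Request:
send_rows:
  deltas:
    - [0, 0, 1, 0, 0, 0, 165]
    - [0, 0, 2, 0, 0, 0, 165]
    - [0, 0, 3, 0, 0, 0, 165]
    - [0, 0, 3.6, 0, 0, 0, 165]
    - [0, 0, 3.6, 0, 0, 0, 165]

```text
clock: 2.35
tcp_pos: [0.4129, -0.1615, 0.1087]
eef_rot: [0.886, 0.463, -0.0, -0.001]
contact_force: [-0.8, 0.2, -0.7]
width: 0.0299
gripper_force: 0.0
```

Request:
send_rows:
  deltas:
    - [0, 0, 0, 0, 0, 0, 255]
    - [0, 0, 0, 0, 0, 0, 255]
    - [0, 0, 0, 0, 0, 0, 255]
    - [0, 0, 0, 0, 0, 0, 255]
    - [0, 0, 0, 0, 0, 0, 255]
    - [0, 0, 0, 0, 0, 0, 255]
  squeeze: 30

```text
clock: 2.85
tcp_pos: [0.4134, -0.1613, 0.11]
eef_rot: [0.886, 0.464, -0.0, 0.0]
contact_force: [-4.0, -0.0, 6.1]
width: 0.0084
gripper_force: 29.7
```

Run:
```python
from h import *
d=.013
def pose(th,ph):
    x,z=-.265,.05
    hx,hz=x*np.cos(th)+z*np.sin(th),-x*np.sin(th)+z*np.cos(th)
    return np.array([hx+d*np.sin(ph),hz-d*np.cos(ph)])
P=lambda ph:np.array([[np.cos(ph),np.sin(ph)],[np.sin(ph),-np.cos(ph)]]) # rows: tool y, tool z in (x,up)
N=28; ths=np.linspace(0,1.4,N+1); phs=np.radians(34)*ths/1.4
for k in range(0,N,7):
    p0,ph0=pose(ths[k],phs[k]),phs[k]
    A=np.array([[np.cos(ph0),np.sin(ph0)],[np.sin(ph0),-np.cos(ph0)]])
    for i in range(k+1,k+8):
        q=A@(pose(ths[i],phs[i])-p0)*100; print([0,*q.round(1),-round(np.degrees(phs[i]-ph0),1)],end=" ")
    print()
```

```text
[0, np.float64(0.3), np.float64(-1.3), np.float64(-1.2)] [0, np.float64(0.7), np.float64(-2.6), np.float64(-2.4)] [0, np.float64(1.1), np.float64(-3.9), np.float64(-3.6)] [0, np.float64(1.6), np.float64(-5.2), np.float64(-4.9)] [0, np.float64(2.2), np.float64(-6.4), np.float64(-6.1)] [0, np.float64(2.8), np.float64(-7.6), np.float64(-7.3)] [0, np.float64(3.5), np.float64(-8.8), np.float64(-8.5)] 
[0, np.float64(0.9), np.float64(-1.0), np.float64(-1.2)] [0, np.float64(1.9), np.float64(-2.0), np.float64(-2.4)] [0, np.float64(2.9), np.float64(-2.9), np.float64(-3.6)] [0, np.float64(3.9), np.float64(-3.8), np.float64(-4.9)] [0, np.float64(5.0), np.float64(-4.6), np.float64(-6.1)] [0, np.float64(6.1), np.float64(-5.4), np.float64(-7.3)] [0, np.float64(7.3), np.float64(-6.1), np.float64(-8.5)] 
[0, np.float64(1.3), np.float64(-0.5), np.float64(-1.2)] [0, np.float64(2.6), np.float64(-0.9), np.float64(-2.4)] [0, np.float64(3.9), np.float64(-1.2), np.float64(-3.6)] [0, np.float64(5.3), np.float64(-1.5), np.float64(-4.9)] [0, np.float64(6.6), np.float64(-1.8), np.float64(-6.1)] [0, np.float64(8.0), np.float64(-1.9), np.float64(-7.3)] [0, np.float64(9.4), np.float64(-2.0), np.float64(-8.5)] 
[0, np.float64(1.4), np.float64(0.2), np.float64(-1.2)] [0, np.float64(2.7), np.float64(0.4), np.float64(-2.4)] [0, np.float64(4.1), np.float64(0.7), np.float64(-3.6)] [0, np.float64(5.4), np.float64(1.1), np.float64(-4.9)] [0, np.float64(6.7), np.float64(1.6), np.float64(-6.1)] [0, np.float64(8.0), np.float64(2.1), np.float64(-7.3)] [0, np.float64(9.2), np.float64(2.6), np.float64(-8.5)]
```

Request:
send_rows:
  deltas:
    - [0, 0.3, -1.3, -1.2, 0, 0, 255]
    - [0, 0.7, -2.6, -2.4, 0, 0, 255]
    - [0, 1.1, -3.9, -3.6, 0, 0, 255]
    - [0, 1.6, -5.2, -4.9, 0, 0, 255]
    - [0, 2.2, -6.4, -6.1, 0, 0, 255]
    - [0, 2.8, -7.6, -7.3, 0, 0, 255]
    - [0, 3.5, -8.8, -8.5, 0, 0, 255]

```text
clock: 3.43
tcp_pos: [0.4411, -0.1804, 0.1983]
eef_rot: [0.883, 0.463, 0.034, 0.065]
contact_force: [-5.2, 3.1, 1.0]
width: 0.0087
gripper_force: 29.3
```

Request:
send_rows:
  deltas:
    - [0, 0.9, -1, -1.2, 0, 0, 255]
    - [0, 1.9, -2, -2.4, 0, 0, 255]
    - [0, 2.9, -2.9, -3.6, 0, 0, 255]
    - [0, 3.9, -3.8, -4.9, 0, 0, 255]
    - [0, 5, -4.6, -6.1, 0, 0, 255]
    - [0, 6.1, -5.4, -7.3, 0, 0, 255]
    - [0, 7.3, -6.1, -8.5, 0, 0, 255]

```text
clock: 4.02
tcp_pos: [0.4942, -0.217, 0.2711]
eef_rot: [0.876, 0.459, 0.069, 0.132]
contact_force: [-6.5, 3.3, 6.3]
width: 0.0086
gripper_force: 31.0
```

```bash
cat > chk.py <<'E'
from h import *
p=np.load("shaker.npy"); s=state(); R=Ro.from_quat(s["eef_rot"]); g=s["tcp_pos"]-R.apply([0,0,.013])
l=Ro.from_euler('z',-p[2]).apply(g-[p[0],p[1],0])-[.11,0,.072]
print("joints",s["joints"].round(2),"handle rel hinge",l.round(4),"rad",np.hypot(l[0],l[2]).round(4),"theta",(np.arctan2(l[2],-l[0])-np.arctan2(.05,.265)).round(3),s["contact_force"].round(1))
E
python3 chk.py
```

```text
joints [-0.52  0.04 -0.3   0.94 -0.03  1.66] handle rel hinge [-0.1703 -0.0018  0.2116] rad 0.2716 theta 0.707 [-6.5  3.3  6.3]
```

Request:
send_rows:
  deltas:
    - [0, 1.3, -0.5, -1.2, 0, 0, 255]
    - [0, 2.6, -0.9, -2.4, 0, 0, 255]
    - [0, 3.9, -1.2, -3.6, 0, 0, 255]
    - [0, 5.3, -1.5, -4.9, 0, 0, 255]
    - [0, 6.6, -1.8, -6.1, 0, 0, 255]
    - [0, 8, -1.9, -7.3, 0, 0, 255]
    - [0, 9.4, -2, -8.5, 0, 0, 255]

```text
clock: 4.6
tcp_pos: [0.5651, -0.2658, 0.3168]
eef_rot: [0.864, 0.452, 0.104, 0.197]
contact_force: [-1.9, 2.0, 2.2]
width: 0.0086
gripper_force: 31.4
```

Request:
send_rows:
  deltas:
    - [0, 1.4, 0.2, -1.2, 0, 0, 255]
    - [0, 2.7, 0.4, -2.4, 0, 0, 255]
    - [0, 4.1, 0.7, -3.6, 0, 0, 255]
    - [0, 5.4, 1.1, -4.9, 0, 0, 255]
    - [0, 6.7, 1.6, -6.1, 0, 0, 255]
    - [0, 8, 2.1, -7.3, 0, 0, 255]
    - [0, 9.2, 2.6, -8.5, 0, 0, 255]
    - [0, 9.2, 2.6, -8.5, 0, 0, 255]

```text
clock: 5.27
tcp_pos: [0.6427, -0.3194, 0.3303]
eef_rot: [0.847, 0.444, 0.136, 0.259]
contact_force: [1.8, 2.2, 1.4]
width: 0.0088
gripper_force: 32.4
```

```bash
python3 chk.py; python3 -c "
from h import *
crop(vision.capture('scene'),(160,0,640,300),1.5,'pics/s2.png')"
```

```text
joints [-0.53  0.16 -0.16  0.66 -0.04  1.63] handle rel hinge [ 0.0067 -0.0018  0.2691] rad 0.2691 theta 1.409 [1.8 2.2 1.4]
```

View pics/s2.png

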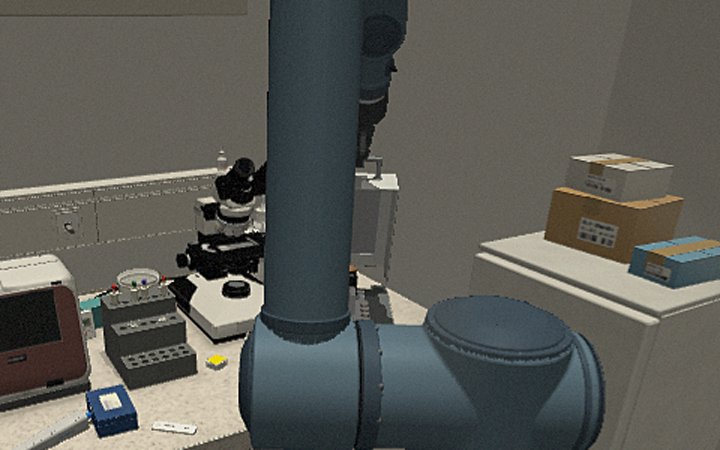

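The scene view shows the hood upright, with its handle near (375,165) in the gripper. At 1.41 rad it is past the balance point, so I'll release and retreat.

Request:
send_rows:
  deltas:
    - [0, 0, 0, 0, 0, 0, 100]
    - [0, 0, 0, 0, 0, 0, 100]
    - [0, 0, 0, 0, 0, 0, 100]
    - [0, 0, -0.5, 0, 0, 0, 100]
    - [0, 0, -2, 0, 0, 0, 100]
    - [0, 0, -4.5, 0, 0, 0, 100]
    - [0, 0, -7, 0, 0, 0, 100]
    - [0, -1, -9, 0, 0, 0, 100]

```text
clock: 5.98
tcp_pos: [0.5929, -0.286, 0.4038]
eef_rot: [0.847, 0.443, 0.136, 0.261]
contact_force: [0.1, -0.1, 0.1]
width: 0.0518
gripper_force: 0.0
```

Run:
```python
from h import *
p=np.load("shaker.npy"); s=state(); print(s["joints"].round(2),s["tcp_pos"])
k=W(p,[.03,0,0])[0]; u=np.array([np.cos(p[2]),np.sin(p[2]),0])
q=k-u*.12; 
for a in (np.pi/2,-np.pi/2): print(rel([*q[:2],.36],down(p[2]+a)))
print(rel([*q[:2],.36],down(p[2])))
```

```text
[-0.52  0.03 -0.11  0.83 -0.05  1.64] [ 0.59290467 -0.28596042  0.4038312 ]
[  0.21 -15.19  -5.04  26.8   26.89 -87.22]
[  0.21 -15.19  -5.04  26.87 -26.78  86.91]
[  0.21 -15.19  -5.04  34.26   0.06  -0.15]
```

Request:
send_rows:
  deltas:
    - [0, -2, -1, 2, 2, -6, 100]
    - [0, -4, -2, 4, 4, -13, 100]
    - [0, -6, -2.5, 6, 6, -19, 100]
    - [0, -8, -3, 8, 8, -26, 80]
    - [0, -10, -3.5, 10, 10, -32, 60]
    - [0, -12, -4, 12, 12, -38, 60]
    - [0, -13.5, -4.5, 14, 14, -45, 60]
    - [0.2, -15.2, -5, 16, 16, -51, 60]

```text
clock: 6.65
tcp_pos: [0.466, -0.196, 0.3574]
eef_rot: [0.574, 0.809, 0.062, 0.114]
contact_force: [0.8, 0.3, -0.3]
width: 0.0654
gripper_force: 0.0
```

Run:
```python
from h import *
p=np.load("shaker.npy"); s=state(); print(s["joints"].round(2),s["tcp_pos"])
k=W(p,[.03,0,0])[0]; u=np.array([np.cos(p[2]),np.sin(p[2]),0])
q=k-u*.17; 
print(rel([*q[:2],.30],down(p[2]+np.pi/2)))
```

```text
[-0.6   0.01 -0.09  1.24  0.12  0.65] [ 0.46599157 -0.19602346  0.35741198]
[  4.53  -4.     4.46  10.91  10.5  -35.89]
```

Run:
```python
from h import *
p=np.load("shaker.npy")
print(rel([.40,0.02,.34],down(p[2]+np.pi/2)))
```

```text
[ 22.63   0.78  -0.64  10.91  10.5  -35.89]
```

Request:
send_rows:
  deltas:
    - [3.5, 0, 0, 2, 2, -6, 60]
    - [7, 0.1, 0, 4, 3.8, -13, 60]
    - [10.5, 0.3, 0, 6, 5.7, -19.5, 60]
    - [14, 0.4, -0.2, 8, 7.5, -26, 60]
    - [17.5, 0.6, -0.4, 10, 9.5, -32, 60]
    - [20.5, 0.7, -0.6, 10.9, 10.5, -35.9, 60]
    - [22.5, 0.8, -0.6, 10.9, 10.5, -35.9, 60]
    - [22.5, 0.8, -0.6, 10.9, 10.5, -35.9, 60]

```text
clock: 7.32
tcp_pos: [0.4018, 0.0219, 0.3397]
eef_rot: [0.297, 0.955, 0.001, 0.0]
contact_force: [-0.1, -0.7, -0.7]
width: 0.0652
gripper_force: 0.0
```

Run:
```python
from h import *
s=state(); print(s["joints"].round(2),s["tcp_pos"],s["eef_rot"])
c=vision.capture("top"); crop(c,(355,130,475,250),5,"pics/k.png")
```

```text
[-0.11  0.02 -0.09  1.46  0.    0.5 ] [0.40176129 0.02189311 0.33972897] [2.97245762e-01 9.54799925e-01 1.41742396e-03 2.23932698e-04]
```

View pics/k.png

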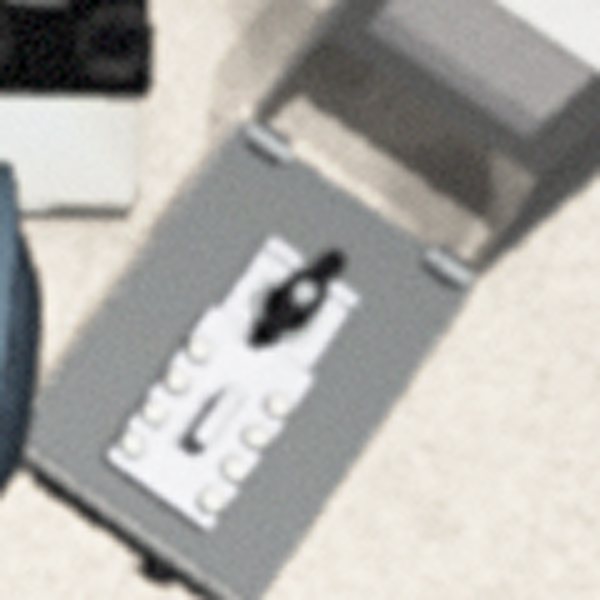

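The crop shows the hood fully open and the deck clear. The black knob bar runs from (335,258) to (258,340), centred near (297,300). The holder's front corners are at (108,455) and (210,528), and the fin is near (215,415).

Run:
```python
from h import *
c=vision.capture("top"); p=np.load("shaker.npy")
f=lambda q:(np.array(q)+.5)/5-.5+[355,130]
def L(q,z):
    w=at_z(c,f(q),z); return w.round(4), (Ro.from_euler('z',-p[2]).apply(w-[p[0],p[1],0])).round(4)
for n,q,z in [("k1",(335,258),.129),("k2",(258,340),.129),("kc",(297,300),.129),("FL",(108,455),.09),("FR",(210,528),.09),("tipL",(276,236),.086),("tipR",(358,297),.086),("fin",(190,445),.1),("fin2",(222,393),.13),("deckFL",(30,462),.07),("hinL",(268,140),.075),("hinR",(452,265),.075)]: print(n,*L(q,z))
a,b=L((335,258),.129)[0],L((258,340),.129)[0]; print("bar dir",np.degrees(np.arctan2((a-b)[1],(a-b)[0])),np.linalg.norm(a-b))
# predicted pixels of knob/fin
for l in ([.03,0,.129],[-.054,0,.135],[-.073,0,.135],[-.035,0,.135]): print(l,((proj(c,W(p,l))-[355,130]+.5)*5-.5).round(0))
```

```text
k1 [ 0.5877 -0.2817  0.129 ] [ 0.0573 -0.0019  0.129 ]
k2 [ 0.5406 -0.2389  0.129 ] [-0.0058  0.0064  0.129 ]
kc [ 0.5635 -0.2605  0.129 ] [0.0253 0.0017 0.129 ]
FL [ 0.4806 -0.1637  0.09  ] [-0.0979  0.0342  0.09  ]
FR [ 0.4419 -0.2202  0.09  ] [-0.0977 -0.0342  0.09  ]
tipL [ 0.61   -0.2599  0.086 ] [0.0632 0.0286 0.086 ]
tipR [ 0.5761 -0.306   0.086 ] [ 0.0615 -0.0286  0.086 ]
fin [ 0.4862 -0.2074  0.1   ] [-0.0685  0.0015  0.1   ]
fin2 [ 0.5106 -0.2189  0.13  ] [-0.0419  0.0059  0.13  ]
deckFL [ 0.4781 -0.1229  0.07  ] [-0.1231  0.0664  0.07  ]
hinL [ 0.6699 -0.2586  0.075 ] [0.1118 0.0637 0.075 ]
hinR [ 0.5992 -0.3635  0.075 ] [ 0.1132 -0.0628  0.075 ]
bar dir -42.26157701398726 0.06364157446198203
[0.03, 0, 0.129] [[304. 295.]]
[-0.054, 0, 0.135] [[220. 416.]]
[-0.073, 0, 0.135] [[201. 444.]]
[-0.035, 0, 0.135] [[240. 388.]]
```

Run:
```python
from h import *
p=np.load("shaker.npy"); k=W(p,[.029,.0005,0])[0]; R=down(p[2]+np.radians(90-7.5)); print(k)
print(rel([*k[:2],.24],R), rel([*k[:2],.103],R,np.r_[k[:2],.24],R))
```

```text
[ 0.56585576 -0.26358122  0.        ]
[-29.51 -13.97  10.     0.13   0.09   7.35] [ 0.   0.  13.7  0.   0.   0. ]
```

Request:
send_rows:
  deltas:
    - [-3.5, -1, 0, 0, 0, 0, 110]
    - [-7, -2.5, 0.5, 0, 0, 0, 110]
    - [-10.5, -4, 1, 0, 0, 2, 110]
    - [-14, -5.5, 2, 0, 0, 4, 110]
    - [-17.5, -7.2, 3, 0, 0, 6, 110]
    - [-21, -9, 4, 0, 0, 7.4, 110]
    - [-24, -10.5, 5.5, 0, 0, 7.4, 110]
    - [-27, -12, 7, 0, 0, 7.4, 110]

```text
clock: 8.08
tcp_pos: [0.5564, -0.2376, 0.2689]
eef_rot: [0.362, 0.932, 0.001, 0.001]
contact_force: [0.8, 0.0, 0.5]
width: 0.0486
gripper_force: 0.0
```

Request:
send_rows:
  deltas:
    - [-1.5, -1, 1.5, 0, 0, 0, 110]
    - [-2.5, -2, 3, 0, 0, 0, 110]
    - [-2.5, -2, 3, 0, 0, 0, 110]
    - [-2.5, -2, 3, 0, 0, 0, 110]

```text
clock: 8.42
tcp_pos: [0.5597, -0.2658, 0.238]
eef_rot: [0.362, 0.932, 0.001, -0.001]
contact_force: [-0.4, 1.6, 0.6]
width: 0.0485
gripper_force: 0.0
```

Run:
```python
from h import *
p=np.load("shaker.npy"); k=W(p,[.029,.0005,0])[0]; R=down(p[2]+np.radians(90-7.5)); print(state()["joints"].round(2))
print(rel([*k[:2],.103],R),state()["tcp_pos"])
```

```text
[-0.55  0.47  0.25  1.35  0.    0.19]
[-0.35  0.55 13.5   0.11 -0.17 -0.28] [ 0.55968871 -0.26575136  0.23801713]
```

Request:
send_rows:
  deltas:
    - [-0.3, 0.5, 2, 0, 0, 0, 110]
    - [-0.3, 0.5, 5, 0, 0, 0, 110]
    - [-0.3, 0.5, 7.5, 0, 0, 0, 110]
    - [-0.3, 0.5, 9, 0, 0, 0, 110]
    - [-0.3, 0.5, 10, 0, 0, 0, 110]

```text
clock: 8.83
tcp_pos: [0.566, -0.2617, 0.1386]
eef_rot: [0.36, 0.933, 0.001, -0.0]
contact_force: [-0.1, 0.6, 0.3]
width: 0.0486
gripper_force: 0.0
```

Request:
send_rows:
  deltas:
    - [0, 0, 1, 0, 0, 0, 110]
    - [0, 0, 2, 0, 0, 0, 110]
    - [0, 0, 3, 0, 0, 0, 110]
    - [0, 0, 3.4, 0, 0, 0, 110]
    - [0, 0, 3.4, 0, 0, 0, 110]

```text
clock: 9.25
tcp_pos: [0.5663, -0.2628, 0.1042]
eef_rot: [0.36, 0.933, 0.001, -0.0]
contact_force: [-1.0, 0.6, -0.2]
width: 0.0485
gripper_force: 0.0
```

Request:
send_rows:
  deltas:
    - [0, 0, 0, 0, 0, 0, 255]
    - [0, 0, 0, 0, 0, 0, 255]
    - [0, 0, 0, 0, 0, 0, 255]
    - [0, 0, 0, 0, 0, 0, 255]
    - [0, 0, 0, 0, 0, 0, 255]
  squeeze: 30

```text
clock: 9.67
tcp_pos: [0.5672, -0.2637, 0.1059]
eef_rot: [0.36, 0.933, 0.001, 0.001]
contact_force: [-1.8, -1.0, 2.8]
width: 0.0134
gripper_force: 34.2
```

Request:
send_rows:
  deltas:
    - [0, 0, 0, 0, 0, 0, 255]
    - [0, 0, 0, 0, 0, 3, 255]
    - [0, 0, -0.05, 0, 0, 9, 255]
    - [0, 0, -0.05, 0, 0, 15, 255]
    - [0, 0, -0.1, 0, 0, 21, 255]
    - [0, 0, -0.1, 0, 0, 24, 255]
  squeeze: 70

```text
clock: 10.17
tcp_pos: [0.5673, -0.2637, 0.1068]
eef_rot: [0.548, 0.836, 0.001, 0.001]
contact_force: [-0.9, -0.6, 4.9]
width: 0.0129
gripper_force: 72.0
```

```bash
cat > st.py <<'E'
from h import *
s=state(); R=Ro.from_quat(s["eef_rot"]).as_matrix()
print(s["joints"].round(3),s["tcp_pos"].round(4),"yaw_y",np.degrees(np.arctan2(R[1,1],R[0,1])).round(2),s["contact_force"].round(1),s["moment"].round(2),s["width"].round(4))
E
python3 st.py
```

```text
Traceback (most recent call last):
  File "st.py", line 3, in <module>
    print(s["joints"].round(3),s["tcp_pos"].round(4),"yaw_y",np.degrees(np.arctan2(R[1,1],R[0,1])).round(2),s["contact_force"].round(1),s["moment"].round(2),s["width"].round(4))
                                                                                                                                                             ^^^^^^^^^^^^^^^^
AttributeError: 'float' object has no attribute 'round'
```

Request:
send_rows:
  deltas:
    - [0, 0, -0.05, 0, 0, 6.5, 255]
    - [0, 0, -0.05, 0, 0, 13, 255]
    - [0, 0, -0.1, 0, 0, 19.5, 255]
    - [0, 0, -0.1, 0, 0, 26, 255]
    - [0, 0, -0.1, 0, 0, 32.5, 255]
    - [0, 0, -0.15, 0, 0, 39, 255]
    - [0, 0, -0.15, 0, 0, 45.5, 255]
    - [0, 0, -0.2, 0, 0, 52, 255]

```text
clock: 10.83
tcp_pos: [0.5674, -0.2638, 0.1087]
eef_rot: [0.86, 0.511, 0.001, 0.001]
contact_force: [-0.6, -0.5, 0.9]
width: 0.0126
gripper_force: 71.6
```

Request:
send_rows:
  deltas:
    - [0, 0, -0.05, 0, 0, 6.5, 255]
    - [0, 0, -0.05, 0, 0, 13, 255]
    - [0, 0, -0.1, 0, 0, 19.5, 255]
    - [0, 0, -0.1, 0, 0, 26, 255]
    - [0, 0, -0.1, 0, 0, 32.5, 255]
    - [0, 0, -0.15, 0, 0, 39, 255]
    - [0, 0, -0.15, 0, 0, 45.5, 255]
    - [0, 0, -0.2, 0, 0, 52, 255]

```text
clock: 11.5
tcp_pos: [0.5674, -0.2639, 0.1106]
eef_rot: [0.997, 0.082, 0.001, 0.0]
contact_force: [0.2, -2.2, 0.9]
width: 0.013
gripper_force: 71.5
```

Request:
send_rows:
  deltas:
    - [0, 0, 0, 0, 0, 6, 255]
    - [0, 0, -0.05, 0, 0, 12, 255]
    - [0, 0, -0.05, 0, 0, 17, 255]
    - [0, 0, -0.05, 0, 0, 17, 255]

```text
clock: 11.83
tcp_pos: [0.5674, -0.264, 0.1111]
eef_rot: [0.998, -0.064, 0.001, -0.0]
contact_force: [-0.5, -3.0, 2.5]
width: 0.0127
gripper_force: 71.8
```

```bash
sed -i 's/s\["width"\].round(4)/s["width"]/' st.py; python3 st.py
```

```text
[-5.370e-01  5.330e-01  1.000e-02  1.045e+00  1.000e-03  2.732e+00] [ 0.5674 -0.264   0.1111] yaw_y -97.35 [-0.5 -3.   2.5] [-0.48  0.07 -0.1 ] 0.012710173750411474
```

The knob is at about 2.67 rad, past the 2.1 rad needed to clear. I'll release, lift and turn back to align with the fin.

Request:
send_rows:
  deltas:
    - [0, 0, 0, 0, 0, 0, 120]
    - [0, 0, 0, 0, 0, 0, 120]
    - [0, 0, 0, 0, 0, 0, 120]
    - [0, 0, -1, 0, 0, 0, 120]
    - [0, 0, -3, 0, 0, 0, 120]
    - [0, 0, -6, 0, 0, 0, 120]
    - [0, 0, -9, 0, 0, -6, 120]
    - [0, 0, -10, 0, 0, -13, 120]

```text
clock: 12.5
tcp_pos: [0.5684, -0.2641, 0.2161]
eef_rot: [0.999, 0.053, 0.004, 0.001]
contact_force: [0.1, -1.2, 0.5]
width: 0.0455
gripper_force: 0.0
```

```bash
python3 st.py
python3 - <<'E'
from h import *
p=np.load("shaker.npy"); R=down(p[2]+np.pi/2); k=W(p,[-.053,0,0])[0]
print(k,rel([*k[:2],.21],R))
E
```

```text
[-0.537  0.484  0.205  1.285  0.003  2.498] [ 0.5684 -0.2641  0.2161] yaw_y -83.9 [ 0.1 -1.2  0.5] [-0.03  0.04 -0.  ] 0.0455260446939728
[ 0.49808254 -0.21741803  0.        ] [-6.5000e+00 -5.3900e+00  5.6000e-01  5.6000e-01 -3.0000e-02 -1.3929e+02]
```

Request:
send_rows:
  deltas:
    - [-1, -1, 0, 0, 0, -7, 120]
    - [-2, -2, 0, 0, 0, -14, 140]
    - [-3, -3, 0, 0, 0, -21, 170]
    - [-4, -4, 0.1, 0.2, 0, -28, 178]
    - [-5, -4.5, 0.2, 0.3, 0, -35, 178]
    - [-6, -5, 0.3, 0.4, 0, -42, 178]
    - [-6.5, -5.4, 0.4, 0.5, 0, -49, 178]
    - [-6.5, -5.4, 0.5, 0.5, 0, -56, 178]

```text
clock: 13.17
tcp_pos: [0.4955, -0.2152, 0.2064]
eef_rot: [0.857, 0.516, 0.001, -0.005]
contact_force: [0.3, -0.8, -0.3]
width: 0.0257
gripper_force: 0.0
```

Request:
send_rows:
  deltas:
    - [0, 0, 0, 0, 0, -7, 178]
    - [0, 0, 0, 0, 0, -14, 178]
    - [0, 0, 0, 0, 0, -21, 178]
    - [0, 0, 0, 0, 0, -28, 178]
    - [0, 0, 0, 0, 0, -35, 178]
    - [0, 0, 0, 0, 0, -42, 178]
    - [0, 0, 0, 0, 0, -49, 178]
    - [0, 0, 0, 0, 0, -56, 178]

```text
clock: 13.83
tcp_pos: [0.4967, -0.2159, 0.2062]
eef_rot: [0.514, 0.858, 0.003, -0.004]
contact_force: [-0.7, -0.6, 0.1]
width: 0.0259
gripper_force: 0.0
```

Request:
send_rows:
  deltas:
    - [0, 0, 0, 0, 0, -7, 178]
    - [0, 0, 0, 0, 0, -14, 178]
    - [0, 0, 0, 0, 0, -21, 178]
    - [0, 0, 0, 0, 0, -27, 178]
    - [0, 0, 0, 0, 0, -27, 178]

```text
clock: 14.25
tcp_pos: [0.4967, -0.2159, 0.2062]
eef_rot: [0.302, 0.953, 0.004, -0.003]
contact_force: [0.1, -0.0, -0.7]
width: 0.026
gripper_force: 0.0
```

```bash
python3 st.py
python3 - <<'E'
from h import *
p=np.load("shaker.npy"); R=down(p[2]+np.pi/2); k=W(p,[-.053,0,0])[0]
print(k,rel([*k[:2],.102],R))
E
```

```text
[-0.531  0.323 -0.063  1.192  0.006  0.082] [ 0.4967 -0.2159  0.2062] yaw_y 54.88 [ 0.1 -0.  -0.7] [-0.03 -0.    0.02] 0.02597656442488494
[ 0.49808254 -0.21741803  0.        ] [-0.27 -0.1  10.42  0.32 -0.42 -0.51]
```

Request:
send_rows:
  deltas:
    - [-0.2, 0, 2, 0.3, -0.4, -0.5, 178]
    - [-0.2, 0, 4, 0.3, -0.4, -0.5, 178]
    - [-0.2, 0, 5.5, 0.3, -0.4, -0.5, 178]
    - [-0.2, 0, 6.5, 0.3, -0.4, -0.5, 178]
    - [-0.2, 0, 7.1, 0.3, -0.4, -0.5, 178]
    - [-0.2, 0, 7.8, 0.3, -0.4, -0.5, 178]

```text
clock: 14.75
tcp_pos: [0.4983, -0.2167, 0.1276]
eef_rot: [0.299, 0.954, 0.0, -0.0]
contact_force: [-0.6, -0.3, -0.2]
width: 0.0261
gripper_force: 0.0
```

Request:
send_rows:
  deltas:
    - [0, 0, 0.8, 0, 0, 0, 178]
    - [0, 0, 1.6, 0, 0, 0, 178]
    - [0, 0, 2.2, 0, 0, 0, 178]
    - [0, 0, 2.4, 0, 0, 0, 178]
    - [0, 0, 2.4, 0, 0, 0, 178]

```text
clock: 15.17
tcp_pos: [0.4976, -0.2164, 0.1029]
eef_rot: [0.299, 0.954, 0.0, -0.001]
contact_force: [-0.3, -0.3, 0.5]
width: 0.0259
gripper_force: 0.0
```

Request:
send_rows:
  deltas:
    - [0, 0, 0, 0, 0, 0, 255]
    - [0, 0, 0, 0, 0, 0, 255]
    - [0, 0, 0, 0, 0, 0, 255]
    - [0, 0, 0, 0, 0, 0, 255]
    - [0, 0, 0, 0, 0, 0, 255]
  squeeze: 50

```text
clock: 15.58
tcp_pos: [0.4983, -0.2165, 0.1038]
eef_rot: [0.299, 0.954, 0.0, 0.0]
contact_force: [0.5, 1.2, -0.0]
width: 0.0113
gripper_force: 50.3
```

```bash
python3 st.py
```

```text
[-0.527  0.386 -0.247  0.938  0.     0.08 ] [ 0.4983 -0.2165  0.1038] yaw_y 55.25 [ 0.5  1.2 -0. ] [ 0.15 -0.06 -0.06] 0.011275262463819569
```

Request:
send_rows:
  deltas:
    - [0.2, 0, 0, 0, 0, 0, 255]
    - [0.6, 0, 0, 0, 0, 0, 255]
    - [1.1, 0, 0, 0, 0, 0, 255]
    - [1.6, 0, 0, 0, 0, 0, 255]

```text
clock: 15.92
tcp_pos: [0.4849, -0.2076, 0.1038]
eef_rot: [0.299, 0.954, -0.0, 0.0]
contact_force: [1.9, 0.0, -0.6]
width: 0.0114
gripper_force: 50.2
```

```bash
python3 st.py
```

```text
[-0.525  0.356 -0.292  0.922 -0.     0.082] [ 0.4849 -0.2076  0.1038] yaw_y 55.24 [ 1.9  0.  -0.6] [-0.11 -0.16  0.01] 0.011400111341938484
```

Request:
send_rows:
  deltas:
    - [0.8, 0, 0, 0, 0, 0, 255]
    - [1.6, 0, 0, 0, 0, 0, 255]
    - [2.4, 0, 0, 0, 0, 0, 255]
    - [3.2, 0, 0, 0, 0, 0, 255]
    - [4, 0, 0, 0, 0, 0, 255]
    - [4.8, 0, 0, 0, 0, 0, 255]
    - [5.4, 0, 0, 0, 0, 0, 255]
    - [5.4, 0, 0, 0, 0, 0, 255]

```text
clock: 16.58
tcp_pos: [0.439, -0.1756, 0.1038]
eef_rot: [0.299, 0.954, 0.0, -0.001]
contact_force: [-2.2, 1.6, 6.7]
width: 0.0113
gripper_force: 51.2
```

Request:
send_rows:
  deltas:
    - [0, 0, -0.3, 0, 0, 0, 255]
    - [0, 0, -0.8, 0, 0, 0, 255]
    - [0, 0, -1.5, 0, 0, 0, 255]
    - [0, 0, -2.3, 0, 0, 0, 255]
    - [0, 0, -3, 0, 0, 0, 255]
    - [0, 0, -3.5, 0, 0, 0, 255]
    - [0, 0, -3.5, 0, 0, 0, 255]

```text
clock: 17.17
tcp_pos: [0.4415, -0.1772, 0.14]
eef_rot: [0.299, 0.954, -0.0, 0.001]
contact_force: [-0.1, 0.7, -4.7]
width: 0.0113
gripper_force: 49.7
```

```bash
python3 st.py;  python3 -c "
from h import *
c=vision.capture('top'); p=np.load('shaker.npy'); print(proj(c,W(p,[-.12,.085,.07])))
crop(c,(280,150,480,270),4,'pics/l.png')"
```

```text
[-0.515  0.228 -0.37   0.971  0.     0.091] [ 0.4415 -0.1772  0.14  ] yaw_y 55.25 [-0.1  0.7 -4.7] [0.06 0.05 0.01] 0.011327686604355802
[[355.86727839 217.22350556]]
```

View pics/l.png

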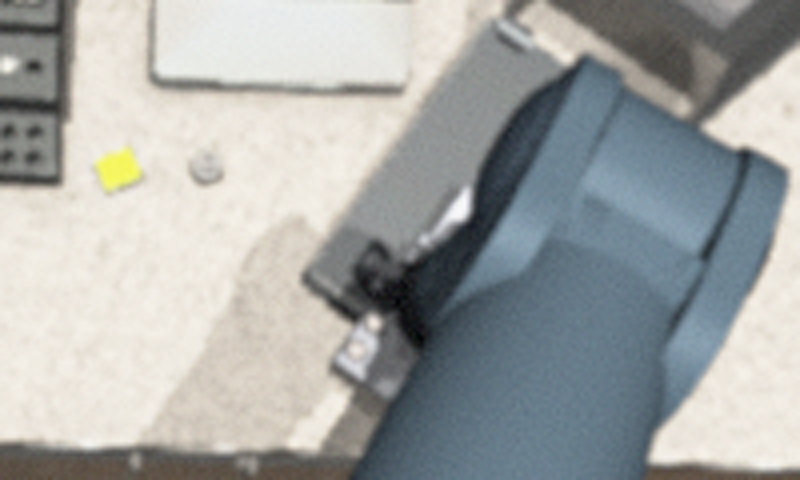

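The crop shows the holder gripped, clear of the washer and lifted at the deck's front edge. The coverslips at (118,170) and the bottle at (205,165) are untouched.

Run:
```python
from h import *
c=vision.capture('top'); print(at_z(c,(258,242),.0),at_z(c,(246,236),0.0),at_z(c,(231,216),.034))
a=np.array([.41,-.10,.16]); s=state(); R0=Ro.from_quat(s["eef_rot"]); R=down(0)
print(rel(a,R0)); print(rel([.45,.06,.15],R,a,R0))
```

```text
[0.41908808 0.16970309 0.        ] [0.43560394 0.2057552  0.        ] [0.48851563 0.24729412 0.034     ]
[ 6.91  4.56 -2.11  0.    0.    0.  ]
[5.840e+00 1.543e+01 1.000e+00 1.000e-02 0.000e+00 5.524e+01]
```

Request:
send_rows:
  deltas:
    - [1, 0.6, -0.8, 0, 0, 0, 255]
    - [2.5, 1.5, -1.6, 0, 0, 0, 255]
    - [4, 2.5, -2, 0, 0, 0, 255]
    - [5.5, 3.5, -2.1, 0, 0, 0, 255]
    - [6.5, 4.3, -2.1, 0, 0, 0, 255]
    - [6.9, 4.6, -2.1, 0, 0, 0, 255]
    - [6.9, 4.6, -2.1, 0, 0, 0, 255]

```text
clock: 17.85
tcp_pos: [0.4092, -0.0983, 0.1594]
eef_rot: [0.298, 0.955, 0.0, -0.001]
contact_force: [0.2, -0.7, -4.1]
width: 0.0111
gripper_force: 49.7
```

Request:
send_rows:
  deltas:
    - [0.5, 1.5, 0, 0, 0, 5, 255]
    - [1.2, 3.5, 0, 0, 0, 11, 255]
    - [2, 5.5, 0.2, 0, 0, 17, 255]
    - [2.8, 7.5, 0.4, 0, 0, 23, 255]
    - [3.6, 9.5, 0.6, 0, 0, 29, 255]
    - [4.4, 11.5, 0.8, 0, 0, 35, 255]
    - [5, 13.2, 0.9, 0, 0, 41, 255]
    - [5.4, 14.5, 1, 0, 0, 47, 255]

```text
clock: 18.52
tcp_pos: [0.4492, 0.0513, 0.1494]
eef_rot: [0.656, 0.755, 0.0, -0.0]
contact_force: [-1.0, 0.1, -4.2]
width: 0.0117
gripper_force: 49.8
```

```bash
python3 st.py
python3 - <<'E'
from h import *
print(rel([.45,.055,.06],down(0)))
E
```

```text
[-2.700e-02  1.770e-01 -4.090e-01  9.850e-01  1.000e-03  1.404e+00] [0.4492 0.0513 0.1494] yaw_y 7.98 [-1.   0.1 -4.2] [ 0.02 -0.02 -0.01] 0.011704589268585872
[ 0.35  0.13  8.94 -0.01 -0.03  7.98]
```

Request:
send_rows:
  deltas:
    - [0.2, 0, 0, 0, 0, 4, 255]
    - [0.3, 0, 1.5, 0, 0, 8, 255]
    - [0.3, 0, 3.5, 0, 0, 8, 255]
    - [0.3, 0, 5.5, 0, 0, 8, 255]
    - [0.3, 0, 7.5, 0, 0, 8, 255]
    - [0.3, 0, 9, 0, 0, 8, 255]
    - [0.3, 0, 10, 0, 0, 8, 255]
    - [0.3, 0, 10, 0, 0, 8, 255]

```text
clock: 19.18
tcp_pos: [0.4465, 0.0528, 0.0474]
eef_rot: [0.706, 0.708, -0.002, -0.002]
contact_force: [-0.6, -0.1, -4.2]
width: 0.0111
gripper_force: 49.8
```

Request:
send_rows:
  deltas:
    - [0, 0, 0.3, 0, 0, 0, 255]
    - [0, 0, 0.6, 0, 0, 0, 255]
    - [0, 0, 0.8, 0, 0, 0, 255]
    - [0, 0, 1, 0, 0, 0, 255]
    - [0, 0, 1.2, 0, 0, 0, 255]
    - [0, 0, 1.2, 0, 0, 0, 255]

```text
clock: 19.68
tcp_pos: [0.4479, 0.0534, 0.0376]
eef_rot: [0.706, 0.709, -0.0, -0.0]
contact_force: [-0.5, 0.6, -3.8]
width: 0.011
gripper_force: 49.9
```

```bash
python3 st.py
```

```text
[-0.022  0.298 -0.582  0.692  0.     1.544] [0.4479 0.0534 0.0376] yaw_y 0.25 [-0.5  0.6 -3.8] [ 0.1   0.05 -0.01] 0.010988002537316108
```

Still carrying about 4 N, so I'll lower 1 mm per row.

Request:
send_rows:
  deltas:
    - [0, 0, 0.1, 0, 0, 0, 255]
    - [0, 0, 0.2, 0, 0, 0, 255]
    - [0, 0, 0.3, 0, 0, 0, 255]
    - [0, 0, 0.3, 0, 0, 0, 255]

```text
clock: 20.02
tcp_pos: [0.4477, 0.0534, 0.0345]
eef_rot: [0.706, 0.709, -0.0, -0.0]
contact_force: [-0.2, 0.1, -3.2]
width: 0.0114
gripper_force: 49.9
```

```bash
python3 st.py
```

```text
[-0.022  0.302 -0.586  0.684  0.     1.544] [0.4477 0.0534 0.0345] yaw_y 0.25 [-0.2  0.1 -3.2] [ 0.05  0.06 -0.01] 0.011372689493440098
```

Request:
send_rows:
  deltas:
    - [0, 0, 0.05, 0, 0, 0, 255]
    - [0, 0, 0.1, 0, 0, 0, 255]
    - [0, 0, 0.1, 0, 0, 0, 255]
    - [0, 0, 0.1, 0, 0, 0, 255]

```text
clock: 20.35
tcp_pos: [0.4479, 0.0534, 0.0338]
eef_rot: [0.706, 0.709, 0.0, -0.0]
contact_force: [-0.1, 1.1, -1.4]
width: 0.0112
gripper_force: 50.2
```

```bash
python3 st.py
```

```text
[-0.022  0.303 -0.587  0.681  0.     1.544] [0.4479 0.0534 0.0338] yaw_y 0.25 [-0.1  1.1 -1.4] [0.02 0.16 0.03] 0.011163637894886584
```

Request:
send_rows:
  deltas:
    - [0, 0, 0.05, 0, 0, 0, 255]
    - [0, 0, 0.05, 0, 0, 0, 255]
    - [0, 0, 0.05, 0, 0, 0, 255]

```text
clock: 20.6
tcp_pos: [0.4479, 0.0534, 0.0338]
eef_rot: [0.706, 0.709, 0.0, -0.0]
contact_force: [-2.6, -0.6, 4.7]
width: 0.0111
gripper_force: 51.3
```

Request:
send_rows:
  deltas:
    - [0, 0, 0, 0, 0, 0, 230]
    - [0, 0, 0, 0, 0, 0, 200]
    - [0, 0, 0, 0, 0, 0, 175]
    - [0, 0, 0, 0, 0, 0, 175]
    - [0, 0, 0, 0, 0, 0, 175]

```text
clock: 21.02
tcp_pos: [0.4482, 0.0533, 0.0332]
eef_rot: [0.706, 0.709, 0.0, -0.0]
contact_force: [-0.2, -0.0, 1.0]
width: 0.027
gripper_force: 0.0
```

Request:
send_rows:
  deltas:
    - [0, 0, -1, 0, 0, 0, 175]
    - [0, 0, -2.5, 0, 0, 0, 175]
    - [0, 0, -5, 0, 0, 0, 175]
    - [0, 0, -8, 0, 0, 0, 175]
    - [0, 0, -12, 0, 0, 0, 175]
    - [0, 0, -16, 0, 0, 0, 175]
    - [0, 0, -20, 0, 0, 0, 175]
    - [0, 0, -22, 0, 0, 0, 175]

```text
clock: 21.68
tcp_pos: [0.4498, 0.0533, 0.2581]
eef_rot: [0.706, 0.709, 0.002, 0.002]
contact_force: [1.3, 0.2, -0.1]
width: 0.0266
gripper_force: 0.0
```

```bash
python3 st.py
python3 - <<'E'
from h import *
crop(vision.capture('scene'),(200,100,460,290),3,'pics/e1.png')
E
```

```text
[-0.023  0.117 -0.192  1.256  0.     1.544] [0.4498 0.0533 0.2581] yaw_y 0.25 [ 1.3  0.2 -0.1] [-0.   -0.04  0.01] 0.026597355492516076
```

View pics/e1.png

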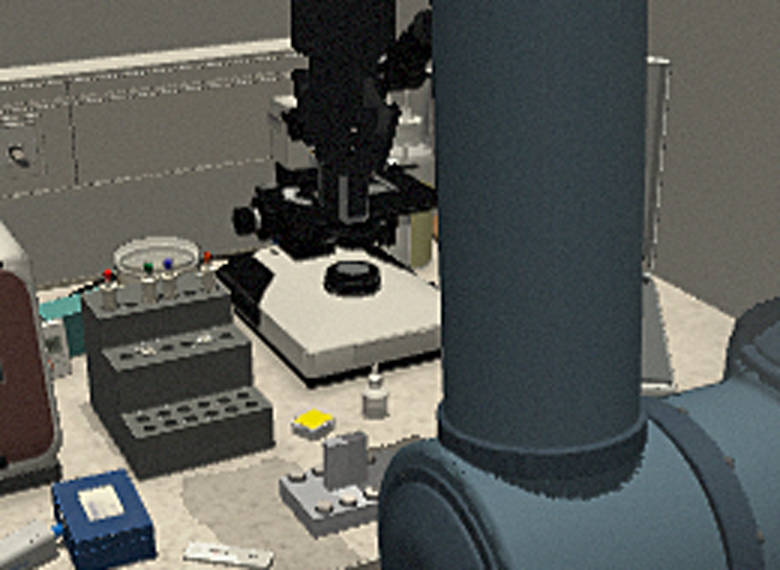

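The scene view shows the holder standing upright at about (340,480) with its fin vertical. The bottle (375,395), coverslips (314,422) and slide box (105,520) are in place, and the hood stands open at (657,160). I'll settle the arm and hand in.

Request:
send_rows:
  deltas:
    - [0, 0, -0.5, 0, 0, 0, 175]
    - [0, 0, -0.5, 0, 0, 0, 175]
    - [0, 0, -0.5, 0, 0, 0, 175]
    - [0, 0, -0.5, 0, 0, 0, 175]

```text
clock: 22.07
tcp_pos: [0.447, 0.0533, 0.2566]
eef_rot: [0.706, 0.709, -0.001, -0.001]
contact_force: [0.4, 0.4, -0.8]
width: 0.0267
gripper_force: 0.0
```

```bash
python3 -c "
from station import sign_off
print(sign_off())"
```

```text
the job is handed in; nothing more can be done
None
```

The job is handed in at about 22 s: the hood stays open by itself, the knob is loosened to about 2.67 rad, the holder stands upright on the bare worktop, and the nearby items look undisturbed in the last picture (the pipette is only partly in view there).

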